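# Wind the vee stage to its pointer

### The arm

A 6-joint arm with a two-finger parallel gripper is mounted at the origin on a cart in front of the work surface, level with it; the furniture and walls round the work are solid. World frame = base frame: x ahead of the robot, y to its left, z up, the work surface at z = 0. Lengths are in mm, angles in rad, forces in N, time in s.
With the tool pointing down it reaches from about 350 to 875 mm from the base axis. Payload 4.2 kg.
Tool frame: the origin (TCP) lies at the very end of the fingers, on their centre line; the grasp point (between the pads) lies 19 mm behind it; z points along the fingers, y is the line along which they close (so a half turn about z gives the same grasp; the last joint's range is limited). The gripper opens to 85 mm and grips with 20 to 120 N. Pads are 22 mm wide; open, the fingers measure 114 mm over their backs; the gripper's body (76 mm by 85 mm) begins 54 mm behind the grasp point. The pads swing forward as they close: fully open they stand 13 mm farther back than shut.
Start: joints at [-1.05, 0.385, 0.008, 0, -1.194, -0.259], TCP at [161.779, -603.678, 231.312] pointing down, gripper open.
Joint ranges: [-3.14, 3.14], [-1.21, 2.06], [-1.07, 1.41], [-3.16, 2.05], [-2.99, -0.16], [-3.1, 3.1]. Speed limits (rad/s): [2.79, 2.79, 3.14, 3.14, 3.14, 3.14].

### API

Orientations are given as a unit quaternion [x, y, z, w].
In Python, from bench import arm gives the robot as it stands. The module is installed in compiled form; this text tells all that it offers.
- The arm moves only by the tool drive_tool, never from a script. Its argument "targets" is a list of rows, each a list of 5 numbers: the closure, from -1 (fully open) to 1 (shut), then the shift along the tool's x, y, z in mm, then the turn about the tool's z in degrees. In form: [[grip, tx, ty, tz, roll], ...]. A call has 1 to 12 rows; each row is the pose to reach, as a shift and turn from the pose commanded when the call began, along the tool's axes at that moment; what a row does not reach only later rows make up. A row lasts 1/10 s, in which the tool goes at most 50 mm and 8.59 degrees, less where a joint would pass 70% of its speed; a pose out of reach is approached as far as the arm can. A call with a gripper value outside its range is refused whole. The fingers move at their own pace and stop on an object; the grip force is fixed at half the most. Time passes only in rows, so rows that repeat a pose let the fingers close. It gives the time, the measured TCP pose, the force, the opening and the grip force at its end, in the units of the state.
- arm.read_state(): the state, without advancing time (a new reading comes with each control period).
- arm.get_image(name): name is "scene" or "top"; returns the picture (480x640x3 uint8, blue, green, red); there is no depth.
- arm.camera_params(name): a dict with "fov_y" (degrees; the focal length in pixels is half the picture's height over the tangent of half this angle, whatever the lens; pixels are square), "cx", "cy" (the principal point, pixels), "rvec" (rotation vector, rad) and "tvec" (3), from world to camera coordinates, as OpenCV has them. Camera axes: x right, y down, z forward; pixel columns grow to the right and rows downward; lengths in mm; the calibration is good to about 2 mm. A picture is of the moment at which its call begins. camera_params takes no time and is no camera call.
- arm.job_done(): hands the job in; it is judged then, once.
The state is a dict: "clock": time; "joints": joint angles; "joint_vel": joint speeds; "joint_efforts": joint torques, N m; "position": TCP position; "ee_rot": TCP orientation; "contact_force": force on the tool from outside, world axes, zero at the start; "wrist_torque": the same for the moment, N m; "gripper_width": finger opening in mm; "grasp_force": force on a finger pad.
Only numpy, scipy, OpenCV 4.12 (cv2) and the standard library are available. Lean on these libraries where they do the work, as an engineer would, in place of code of your own. Each camera call takes 0.05 s, during which the arm holds its last target. There are 200 camera calls.

### The job

Of the two small crank-driven stages on the bench, take the one whose carriage holds a round bar in a vee block, and wind its hand crank by the knob until the middle of that carriage is level with the pointer standing beside its bed. Drive the carriage only through the crank, leave the stage with the four upright pins as it is, and let go of the knob when done.

Things in the scene. Friction and masses are not known exactly. Their poses are not given: they have to be found in the camera images.
- vee_stage: Rack-and-pinion stage fixed to the table: grey bed 262 x 74 mm with a grey pinion housing (56 x 60 mm, 62 mm high) at its end nearer the robot and a flat steel hand crank on top. Origin on the table exactly below the vertical crank axis; z up, x along the bed away from the housing. Bed from x = -34 to +228 mm. Crank arm's top 80 mm above the table (83 mm round the knob's foot).
- vee_crank (a joint): The crank's angle, rad, growing clockwise seen from above: that drives the carriage along the stage's +x, 60 mm a full turn. 0: knob on the housing's robot side, toward the stage's -x. Starts at 0 to 2.1, stops at 0 and 12.8. About 3 N at the knob turns it; it stays where left. The pointer is 65 to 115 mm ahead of the carriage at the start.
- vee_knob (a point): Middle of the gripping part of the upright black knob at the end of the crank arm, 108.5 mm above the table; knob 18 mm thick, from 81.5 to 121.5 mm above the table, free above. It spins freely on its own pin, so fingers closed on it need not turn with it. It goes round the crank axis at 45 mm radius. Its own axes mean nothing.
- vee_carriage: This stage's carriage: aluminium plate, 60 mm along the bed x 70 mm, with a steel vee block and a 16 mm round brass bar lying across in it; top 63 mm above the table. Origin at the centre of the plate's underside, 27.5 mm above the table, so it is also the carriage's middle; axes as the stage's.
- vee_pointer: Index pointer fixed beside the vee stage's bed, on its left seen along +x: dark foot 24 x 22 mm, 8 mm steel post 54 mm high, a thin blade from its head towards the bed. Origin on the table, 55 mm beside the bed's middle line, in line with the blade; axes as the stage's. The carriage is level with it when both have the same x along the bed.
- pin_carriage: Carriage of the second, otherwise equal stage (same bed, crank and pointer): a flat plate with four upright steel pins, 8 mm thick, to 61 mm above the table. To be left alone. Origin: centre of its plate's underside. The stages lie side by side about 0.37 m apart, in either order; between, beyond the cranks, hangs a microscope whose eyepieces (about x 0.6, y -0.1 m) the arm must pass in front of.
Mind the look-alikes: they are no part of the job. Leave any blue, brown or red look-alike of the vee_pointer alone.

How it is judged (in metres and radians):
At the end, for the whole second after the job is handed in: The middle of the vee carriage is within 10 mm of the pointer, measured along the bed, and at rest, with the knob let go (x of vee_carriage in the frame of vee_pointer between -0.01 and 0.01 m and linear speed of vee_carriage below 0.005 m/s); the robot touches nothing.
It fails at once if the carriage with the vee block is pushed directly instead of through its crank (contact force between vee_carriage and the arm above 2 N).
It fails at once if the carriage with the vee block is pushed directly by the fingers (contact force between vee_carriage and the fingers above 2 N).
It fails at once if the stage with the four pins is moved by more than 10 mm (distance of pin_carriage from where it was at the start of the episode above 0.01 m).
It also fails if it takes over 40 s, if anything falls off the work surface, if the arm or the gripper's body presses on something with over 40 N, if the wrist force passes 120 N, or if a joint passes its speed limit or range.

## Working session

There is one attempt and no reset: what is moved stays moved. The work goes in short steps, Python scripts to look and compute and a tool call to move; the robot and the scene stay as the last step left them, time stands still between calls to the robot, and variables do not carry over. Pictures are saved under pics/ and viewed, at most 10 in all, crops included, and the job is handed in when it is done.

Besides the shell and the picture viewer there is one more tool, called by a JSON object that holds its "method" and its "body", one argument or row to a line. drive_tool: Moves the arm, as the interface text tells. Its arguments: {"type":"object","properties":{"targets":{"type":"array","items":{"type":"array","items":{"type":"number"}}}},"required":["targets"]}

```bash
mkdir -p pics; python3 - <<'E'
from bench import arm
import cv2
for n in("scene","top"):
    cv2.imwrite(f"pics/{n}0.png",arm.get_image(n)); print(n,arm.camera_params(n))
s=arm.read_state();print(s)
E
```

```text
scene {'fov_y': 44.780151164444284, 'cx': 312.51536120770413, 'cy': 232.1813075891094, 'rvec': array([ 2.20074028, -0.5571278 ,  0.27340478]), 'tvec': array([-587.4212662 ,  216.57092979,  907.26405223])}
top {'fov_y': 52.67741969947734, 'cx': 334.3958023268479, 'cy': 234.2511325410326, 'rvec': array([ 2.11781342, -2.17719469,  0.16800967]), 'tvec': array([ -76.40453521,  633.65741936, 1056.58611656])}
{'clock': 0.1, 'joints': array([-1.05041593e+00,  3.85494779e-01,  6.77984433e-03, -3.95796523e-04,
       -1.19403256e+00, -2.58619105e-01]), 'joint_vel': array([-0.0023394 , -0.00136855,  0.00280568,  0.00049403,  0.00016023,
        0.00157628]), 'joint_efforts': array([-7.18778210e-04, -3.93318272e+01,  1.88929188e+01,  4.19799015e+00,
       -2.57335603e-03,  2.59246235e-06]), 'position': array([ 161.6233365 , -603.20501431,  230.33447081]), 'ee_rot': array([-1.30434878e-01,  9.91456382e-01,  9.72363170e-04, -2.00286297e-04]), 'contact_force': array([-0.17176203,  0.465399  , -0.43896416]), 'wrist_torque': array([0.03392065, 0.00465735, 0.01216827]), 'grasp_force': 0.0, 'gripper_width': 85.59097342917696}
```

View pics/scene0.png

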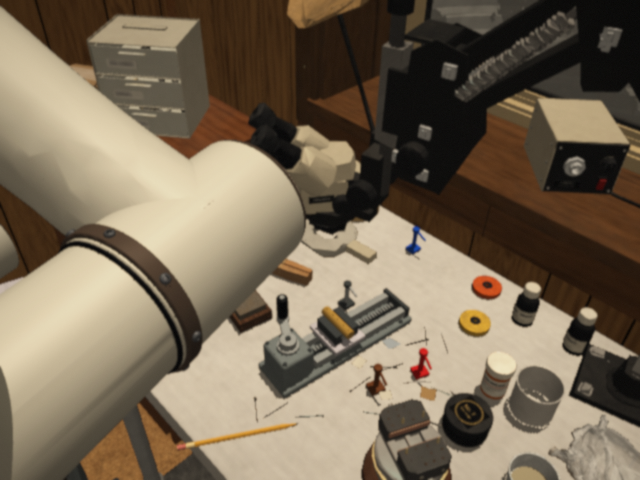

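View pics/top0.png

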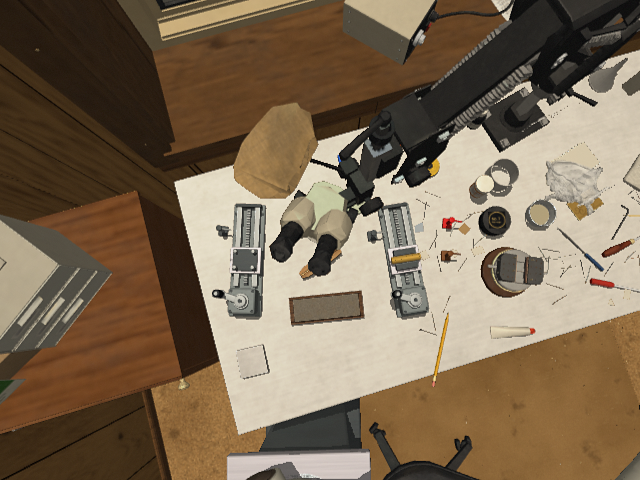

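The top view shows two stages. The left one, at (245,262), has a flat carriage, so it is the pin stage. The right one, at (405,260), has a brass bar across its carriage. Its pointer is near (374,237) and its knob near (397,294). Blue (415,240 in scene), brown and red pointers are the look-alikes. Next I'll take a close crop.

```bash
cat > h.py <<'E'
from bench import arm
import numpy as np, cv2
def cam(n):
    p=arm.camera_params(n); f=240/np.tan(np.radians(p['fov_y']/2))
    K=np.array([[f,0,p['cx']],[0,f,p['cy']],[0,0,1]]); R=cv2.Rodrigues(p['rvec'])[0]
    return K,R,np.array(p['tvec'],float)
def proj(n,X):
    K,R,t=cam(n); x=(np.atleast_2d(X)@R.T+t)@K.T; return x[:,:2]/x[:,2:]
def atz(n,uv,z):
    K,R,t=cam(n); c=-R.T@t; d=R.T@np.linalg.solve(K,[uv[0],uv[1],1]); return c+d*(z-c[2])/d[2]
E
python3 - <<'E'
from h import *
im=cv2.imread("pics/top0.png")[195:325,350:450]
cv2.imwrite("pics/crop1.png",cv2.resize(im,None,fx=4.6,fy=4.6,interpolation=cv2.INTER_CUBIC))
im=cv2.imread("pics/scene0.png")[270:400,250:420]
cv2.imwrite("pics/crop2.png",cv2.resize(im,None,fx=4.6,fy=4.6,interpolation=cv2.INTER_CUBIC))
K,R,t=cam("top");print("cam",-R.T@t, proj("top",[[0,0,0],[161,-603,231]]))
K,R,t=cam("scene");print("cam",-R.T@t)
E
```

```text
cam [ 468.02173941  -83.27769542 1139.19009683] [[299.34020492 524.98308093]
 [630.043492   473.9080836 ]]
cam [ 240.59918673 -775.4638676   745.56193135]
```

View pics/crop1.png

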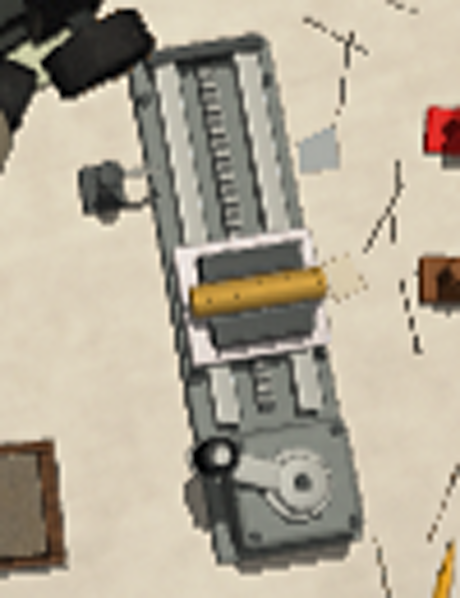

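View pics/crop2.png

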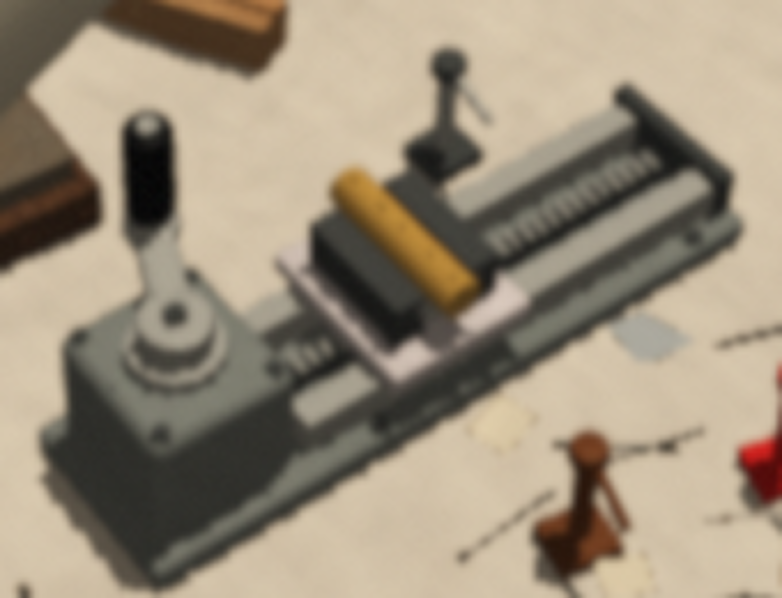

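Crop 1 confirms the brass bar in the vee block, a dark-grey pointer on its left at (372,236), the knob top at (397,294) and the crank hub at (415.5,300). Brown (445,256) and red (448,223) are look-alikes. I'll fit the poses from both views.

```bash
cat > fit.py <<'E'
from h import *
from scipy.optimize import least_squares
T=lambda x,y:(350+x/4.6-.4,195+y/4.6-.4); S=lambda x,y:(250+x/4.6-.4,270+y/4.6-.4)
# (view, pixel, kind, local xyz)
O=[("top",T(302,482),'b',(0,0,88)),("scene",S(175,313),'b',(0,0,88)),
("top",T(217,455),'k',121.5),("scene",S(148,122),'k',121.5),
("scene",S(65,340),'b',(-28,30,62)),("scene",S(155,450),'b',(-28,-30,62)),("scene",S(290,372),'b',(28,-30,62)),("scene",S(190,270),'b',(28,30,62)),
("top",T(345,425),'b',(28,-30,62)),("top",T(360,537),'b',(-28,-30,62)),
("scene",S(160,588),'b',(-34,-37,0)),("top",T(357,557),'b',(-34,-37,0)),
("top",T(176,249),'c',(30,35,37)),("top",T(309,230),'c',(30,-35,37)),("top",T(330,341),'c',(-30,-35,37)),("top",T(192,366),'c',(-30,35,37)),
("scene",S(280,255),'c',(-30,35,37)),("scene",S(395,375),'c',(-30,-35,37)),("scene",S(528,297),'c',(30,-35,37)),
("scene",S(448,62),'p',(0,55,54)),("scene",S(443,168),'p',(0,55,4)),("top",T(100,185),'p',(0,55,54)),
("scene",S(490,122),'p',(0,42,50)),]
def model(q,k,d):
    x,y,a,th,s,p=q; c,n=np.cos(a),np.sin(a)
    if k=='b': l=d
    if k=='k': l=(-45*np.cos(th),45*np.sin(th),d)
    if k=='c': l=(d[0]+s,d[1],d[2])
    if k=='p': l=(d[0]+p,d[1],d[2])
    return np.array([x+c*l[0]-n*l[1],y+n*l[0]+c*l[1],l[2]])
def res(q): return np.concatenate([proj(v,model(q,k,d))[0]-uv for v,uv,k,d in O])
x0=atz("top",T(302,482),88)
r=least_squares(res,[x0[0],x0[1],.15,1.5,90,170],loss='soft_l1',x_scale=[10,10,.1,.3,10,10])
if __name__=="__main__":
    print(r.x.round(3),"deg",np.degrees(r.x[2:4]))
    for o,e in zip(O,r.fun.reshape(-1,2)): print(o[0],o[2:],e.round(1))
    print("knob",model(r.x,'k',108.5),"need rad",(r.x[5]-r.x[4])/60*2*np.pi)
E
python3 fit.py
```

```text
[ 4.81562e+02 -2.63392e+02  1.37000e-01  2.00800e+00  9.36790e+01
  1.60834e+02] deg [  7.82798347 115.06802245]
top ('b', (0, 0, 88)) [-0.1 -1.3]
scene ('b', (0, 0, 88)) [-1.  -1.8]
top ('k', 121.5) [ 0.2 -1.5]
scene ('k', 121.5) [-0.6  1.9]
scene ('b', (-28, 30, 62)) [-3.4 -0.2]
scene ('b', (-28, -30, 62)) [-0.6  2.1]
scene ('b', (28, -30, 62)) [1.4 1. ]
scene ('b', (28, 30, 62)) [ 0.  -1.7]
top ('b', (28, -30, 62)) [-0.5 -3.5]
top ('b', (-28, -30, 62)) [ 1.1 -2.6]
scene ('b', (-34, -37, 0)) [-1.3  3.1]
top ('b', (-34, -37, 0)) [-0.1 -5. ]
top ('c', (30, 35, 37)) [-1.6 -1.4]
top ('c', (30, -35, 37)) [-0.6 -2.2]
top ('c', (-30, -35, 37)) [-0.2 -0.6]
top ('c', (-30, 35, 37)) [-0.4 -1. ]
scene ('c', (-30, 35, 37)) [-2.8  0.2]
scene ('c', (-30, -35, 37)) [-1.   2.1]
scene ('c', (30, -35, 37)) [-0.   1.3]
scene ('p', (0, 55, 54)) [0.2 2.5]
scene ('p', (0, 55, 4)) [0.  0.1]
top ('p', (0, 55, 54)) [ 4.1 -3. ]
scene ('p', (0, 42, 50)) [-4.1 -4.4]
knob [ 494.89894836 -220.41427457  108.5       ] need rad 7.032467217610828
```

```bash
cat > fit2.py <<'E'
import fit; from fit import *
# free: hub z, plate z, pointer blade tip dropped, bed-corner z; small pixel offsets per camera
O2=[o for o in O if not(o[2]=='p' and o[3][1]==42)]
def res2(q):
    out=[]
    off={"top":q[6:8],"scene":q[8:10]}
    for v,uv,k,d in O2:
        if d==(0,0,88): d=(0,0,q[10])
        if k=='c': d=(d[0],d[1],q[11])
        if k=='b' and d[2]==0: d=(d[0],d[1],q[12])
        if k=='b' and d[2]==62: d=(d[0]+q[13],d[1],62)
        out.append(proj(v,model(q[:6],k,d))[0]+off[v]-uv)
    return np.concatenate(out+[q[6:10]/1.5,(q[10:14]-[86,36,5,0])/4])
r2=least_squares(res2,np.r_[r.x,0,0,0,0,86,36,5,0],loss='soft_l1',x_scale=np.r_[10,10,.1,.3,10,10,np.ones(8)])
print(r2.x.round(3))
for o,e in zip(O2,r2.fun.reshape(-1)[:2*len(O2)].reshape(-1,2)): print(o[0],o[2:],e.round(1))
k=model(r2.x[:6],'k',108.5);print("knob",k,"need rad",(r2.x[5]-r2.x[4])/60*2*np.pi)
s=arm.read_state()
from scipy.spatial.transform import Rotation as Ro
print("tool shift",Ro.from_quat(s['ee_rot']).inv().apply(k-s['position']), Ro.from_quat(s['ee_rot']).as_matrix().round(3))
E
python3 fit2.py
```

```text
Traceback (most recent call last):
  File "fit2.py", line 14, in <module>
    r2=least_squares(res2,np.r_[r.x,0,0,0,0,86,36,5,0],loss='soft_l1',x_scale=np.r_[10,10,.1,.3,10,10,np.ones(8)])
  File "fit2.py", line 12, in res2
    out.append(proj(v,model(q[:6],k,d))[0]+off[v]-uv)
               ~~~~^^^^^^^^^^^^^^^^^^^^
  File "h.py", line 8, in proj
    K,R,t=cam(n); x=(np.atleast_2d(X)@R.T+t)@K.T; return x[:,:2]/x[:,2:]
          ~~~^^^
  File "h.py", line 4, in cam
    p=arm.camera_params(n); f=240/np.tan(np.radians(p['fov_y']/2))
ValueError: time passes only in moves, steps and waits
```

Too many parameter calls, so I'll cache the camera parameters.

```bash
sed -i 's/^def cam/import functools\n@functools.cache\ndef cam/' h.py; python3 fit2.py
```

```text
[ 4.82851e+02 -2.62193e+02  1.37000e-01  2.00600e+00  9.45690e+01
  1.58997e+02  6.34000e-01  2.39800e+00  5.38000e-01 -2.61000e-01
  8.24860e+01  3.67480e+01  4.68400e+00 -1.58900e+00]
top ('b', (0, 0, 88)) [-0.5  0.6]
scene ('b', (0, 0, 88)) [-0.  -0.5]
top ('k', 121.5) [0.3 0.3]
scene ('k', 121.5) [0.3 0.8]
scene ('b', (-28, 30, 62)) [-3.3 -0.9]
scene ('b', (-28, -30, 62)) [-0.5  1.5]
scene ('b', (28, -30, 62)) [1.4 0.3]
scene ('b', (28, 30, 62)) [ 0.1 -2.3]
top ('b', (28, -30, 62)) [-0.3 -0.9]
top ('b', (-28, -30, 62)) [ 1.3 -0.1]
scene ('b', (-34, -37, 0)) [-0.4  0. ]
top ('b', (-34, -37, 0)) [ 0.4 -3.1]
top ('c', (30, 35, 37)) [-1.7  0.1]
top ('c', (30, -35, 37)) [-0.6 -0.7]
top ('c', (-30, -35, 37)) [-0.2  0.9]
top ('c', (-30, 35, 37)) [-0.4  0.5]
scene ('c', (-30, 35, 37)) [-1.5 -1. ]
scene ('c', (-30, -35, 37)) [0.3 0.7]
scene ('c', (30, -35, 37)) [1.2 0. ]
scene ('p', (0, 55, 54)) [0.1 2. ]
scene ('p', (0, 55, 4)) [-0.  -0.5]
top ('p', (0, 55, 54)) [ 4.3 -0.4]
knob [ 496.04170896 -219.17007266  108.5       ] need rad 6.746897660235904
tool shift [-422.38406063  284.23140233  122.33698452] [[-0.966 -0.259 -0.001]
 [-0.259  0.966  0.002]
 [ 0.     0.002 -1.   ]]
```

{"method": "drive_tool", "body": {
  "targets": [
    [-1,-422,285,0,0],
    [-1,-422,285,0,0],
    [-1,-422,285,0,0],
    [-1,-422,285,0,0],
    [-1,-422,285,0,0],
    [-1,-422,285,0,0],
    [-1,-422,285,0,0],
    [-1,-422,285,0,0],
    [-1,-422,285,0,0],
    [-1,-422,285,0,0],
    [-1,-422,285,0,0],
    [-1,-422,285,40,0]
  ]
}}

```text
clock: 1.3
position: [500.7, -218.5, 195.6]
ee_rot: [-0.133, 0.991, -0.002, 0.006]
contact_force: [1.1, -0.1, 0.5]
gripper_width: 85.3
grasp_force: 0.0
```

{"method": "drive_tool", "body": {
  "targets": [
    [-1,0,0,45,0],
    [-1,0,0,45,0],
    [-1,0,0,45,0],
    [-1,0,0,45,0]
  ]
}}

```text
clock: 1.7
position: [497.1, -220.0, 148.7]
ee_rot: [-0.131, 0.991, -0.001, 0.002]
contact_force: [-0.8, 0.5, 0.4]
gripper_width: 85.2
grasp_force: 0.0
```

```bash
python3 - <<'E'
from h import *
a=arm.get_image("scene")[200:400,200:420]
b=arm.get_image("top")[215:345,345:475]
cv2.imwrite("pics/c3.png",np.hstack([cv2.resize(a,(440,400),interpolation=3),cv2.resize(b,(360,400),interpolation=3)]))
s=arm.read_state();print(s['position'],s['ee_rot'],proj("scene",s['position']),proj("top",s['position']))
E
```

```text
[ 496.95987763 -219.74666428  148.72414084] [-1.30408532e-01  9.91457646e-01 -7.79312299e-04  2.17799900e-03] [[281.74268202 284.11400024]] [[398.43325991 290.55511779]]
```

View pics/c3.png

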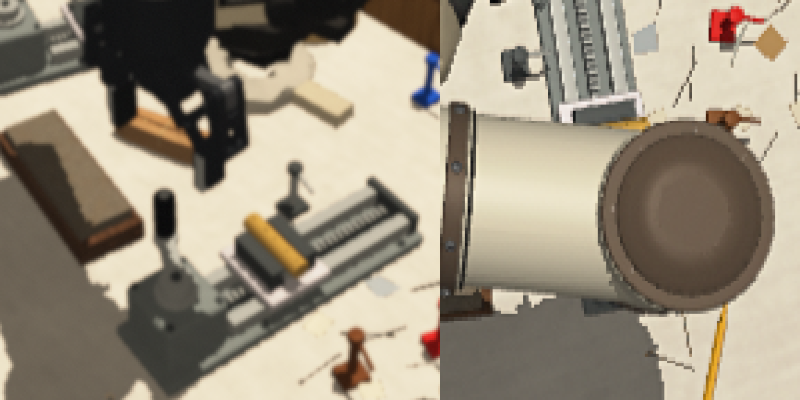

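The scene crop shows the finger tips at about (261,256) and (302,292), straddling the knob top at (282,296). The alignment agrees with the fit, so I'll descend and close.

{"method": "drive_tool", "body": {
  "targets": [
    [-1,0,0,30,0],
    [-1,0,0,56,0],
    [-1,0,0,56,0],
    [-1,0,0,56,0],
    [1,0,0,56,0],
    [1,0,0,56,0],
    [1,0,0,56,0],
    [1,0,0,56,0],
    [1,0,0,56,0],
    [1,0,0,56,0],
    [1,0,0,56,0],
    [1,0,0,56,0]
  ]
}}

```text
clock: 3.0
position: [496.1, -219.8, 91.0]
ee_rot: [-0.131, 0.991, -0.001, 0.001]
contact_force: [-0.1, -4.1, 5.4]
gripper_width: 16.5
grasp_force: 58.5
```

```bash
cat > rows.py <<'E'
import sys,numpy as np
cx,cy,r,phi0,step,n=map(float,sys.argv[1:7])
R=np.array([[-.966,-.259],[-.259,.966]])
p=lambda a:np.array([np.cos(np.radians(a)),np.sin(np.radians(a))])*r
for i in range(1,int(n)+1): print(i,(R@(p(phi0-i*step)-p(phi0))).round(0))
E
python3 rows.py 482.85 -262.2 45 73 8 12
```

```text
1 [-5. -4.]
2 [-10.  -8.]
3 [-13. -13.]
4 [-17. -18.]
5 [-19. -24.]
6 [-20. -30.]
7 [-21. -37.]
8 [-21. -43.]
9 [-20. -49.]
10 [-18. -55.]
11 [-15. -61.]
12 [-12. -66.]
```

{"method": "drive_tool", "body": {
  "targets": [
    [1,-5,-4,0,0],
    [1,-10,-8,0,0],
    [1,-13,-13,0,0],
    [1,-17,-18,0,0],
    [1,-19,-24,0,0],
    [1,-20,-30,0,0],
    [1,-21,-37,0,0],
    [1,-21,-43,0,0],
    [1,-20,-49,0,0],
    [1,-18,-55,0,0],
    [1,-15,-61,0,0],
    [1,-12,-66,0,0]
  ]
}}

```text
clock: 4.2
position: [528.1, -279.4, 91.2]
ee_rot: [-0.131, 0.991, -0.001, 0.004]
contact_force: [5.7, 0.7, 3.3]
gripper_width: 16.6
grasp_force: 58.4
```

```bash
python3 rows.py 482.85 -262.2 45 -23 9 12
```

```text
1 [ 5. -5.]
2 [ 10. -10.]
3 [ 16. -13.]
4 [ 23. -16.]
5 [ 30. -17.]
6 [ 37. -17.]
7 [ 44. -16.]
8 [ 51. -15.]
9 [ 57. -12.]
10 [63. -8.]
11 [68. -3.]
12 [73.  3.]
```

{"method": "drive_tool", "body": {
  "targets": [
    [1,5,-5,0,0],
    [1,10,-10,0,0],
    [1,16,-13,0,0],
    [1,23,-16,0,0],
    [1,30,-17,0,0],
    [1,36,-17,0,0],
    [1,43,-16,0,0],
    [1,50,-15,0,0],
    [1,56,-12,0,0],
    [1,62,-8,0,0],
    [1,67,-3,0,0],
    [1,72,3,0,0]
  ]
}}

```text
clock: 5.4
position: [455.2, -296.5, 91.1]
ee_rot: [-0.131, 0.991, -0.001, 0.001]
contact_force: [1.5, -2.7, 4.6]
gripper_width: 16.5
grasp_force: 58.8
```

```bash
python3 rows.py 482.85 -262.2 45 -131 9 12
```

```text
1 [3. 6.]
2 [ 6. 13.]
3 [ 7. 20.]
4 [ 8. 27.]
5 [ 7. 34.]
6 [ 5. 41.]
7 [ 2. 47.]
8 [-2. 53.]
9 [-7. 58.]
10 [-12.  62.]
11 [-18.  66.]
12 [-25.  68.]
```

{"method": "drive_tool", "body": {
  "targets": [
    [1,3,6,0,0],
    [1,6,13,0,0],
    [1,7,20,0,0],
    [1,8,27,0,0],
    [1,7,34,0,0],
    [1,5,41,0,0],
    [1,2,47,0,0],
    [1,-2,53,0,0],
    [1,-7,58,0,0],
    [1,-12,62,0,0],
    [1,-18,66,0,0],
    [1,-25,68,0,0]
  ]
}}

```text
clock: 6.6
position: [463.1, -224.6, 91.0]
ee_rot: [-0.132, 0.991, -0.002, 0.002]
contact_force: [2.9, -12.3, 2.1]
gripper_width: 16.1
grasp_force: 59.0
```

```bash
python3 - <<'E'
from h import *
a=arm.get_image("scene")[270:400,250:420]
cv2.imwrite("pics/c4.png",cv2.resize(a,None,fx=4.6,fy=4.6,interpolation=cv2.INTER_CUBIC))
s=arm.read_state();print(s['position'],s['contact_force'])
E
python3 rows.py 482.85 -262.2 45 121 8 12
```

```text
[ 463.83528157 -224.23095626   91.04175025] [ 5.3741615  -8.36337723  2.88578753]
1 [-6.  1.]
2 [-12.   2.]
3 [-19.   1.]
4 [-25.  -0.]
5 [-31.  -2.]
6 [-36.  -5.]
7 [-41.  -9.]
8 [-46. -13.]
9 [-50. -18.]
10 [-53. -24.]
11 [-55. -29.]
12 [-57. -35.]
```

View pics/c4.png

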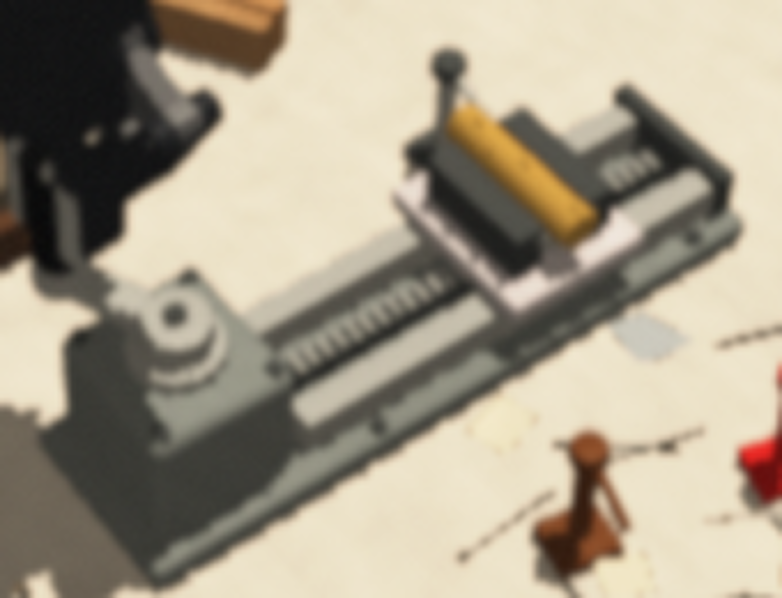

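Scene crop 4: the carriage has wound out. Its plate corners are at crop (395,195), (512,308) and (640,228), and the pointer head is at (448,62). I'll measure what remains.

```bash
cat > m.py <<'E'
import contextlib,io
with contextlib.redirect_stdout(io.StringIO()):
    from fit2 import *
q=r2.x.copy(); off=q[8:10]
def solve(pts):
    f=lambda s:np.concatenate([proj("scene",model([*q[:4],s[0],s[0]],k,d))[0]+off-uv for uv,k,d in pts])
    o=least_squares(f,[150]); return o.x[0].round(1),o.fun.round(1)
z=q[11]
c=lambda a,b,e:[(S(*a),'c',(-30,35,z)),(S(*b),'c',(-30,-35,z)),(S(*e),'c',(30,-35,z))]
if __name__=="__main__":
    print("before",solve(c((280,255),(395,375),(528,297))))
    print("now",solve(c((395,195),(512,308),(640,228))))
    for uv,zz in (((448,62),54),((447,135),8),((445,155),8),((443,168),4)): print("ptr",solve([(S(*uv),'p',(0,55,zz))]))
    print("pred blade", [(proj("scene",model([*q[:5],159],'p',(0,y,50)))[0]-[250,270])*4.6 for y in(55,35)])
E
python3 m.py
```

```text
before (np.float64(94.5), array([-1.5, -0.9,  0.3,  0.7,  1.2,  0. ]))
now (np.float64(145.7), array([-1.6, -1.7,  0.4,  0.2,  0.8,  0.8]))
ptr (np.float64(160.6), array([0.9, 1.6]))
ptr (np.float64(165.2), array([2. , 3.6]))
ptr (np.float64(160.3), array([0.2, 0.4]))
ptr (np.float64(158.6), array([-0.2, -0.4]))
pred blade [array([443.82262717,  78.35974075]), array([478.51436575, 109.73161473])]
```

{"method": "drive_tool", "body": {
  "targets": [
    [1,-6,1,0,0],
    [1,-12,2,0,0],
    [1,-19,1,0,0],
    [1,-25,0,0,0],
    [1,-31,-2,0,0],
    [1,-36,-5,0,0],
    [1,-41,-9,0,0],
    [1,-46,-13,0,0],
    [1,-50,-18,0,0],
    [1,-53,-24,0,0],
    [1,-54,-28,0,0],
    [1,-54,-28,0,0]
  ]
}}

```text
clock: 7.85
position: [520.9, -235.4, 91.0]
ee_rot: [-0.131, 0.991, 0.0, 0.001]
contact_force: [1.6, 1.5, 7.6]
gripper_width: 16.5
grasp_force: 59.9
```

{"method": "drive_tool", "body": {
  "targets": [
    [1,0,0,0,0],
    [-1,0,0,0,0],
    [-1,0,0,0,0],
    [-1,0,0,0,0],
    [-1,0,0,0,0],
    [-1,0,0,0,0],
    [-1,0,0,0,0],
    [-1,0,0,-30,0],
    [-1,0,0,-60,0],
    [-1,0,0,-100,0],
    [-1,0,0,-130,0],
    [-1,0,0,-130,0]
  ]
}}

```text
clock: 9.05
position: [522.4, -237.4, 225.7]
ee_rot: [-0.131, 0.991, -0.002, 0.005]
contact_force: [-0.1, 0.2, 0.4]
gripper_width: 85.7
grasp_force: 0.0
```

{"method": "drive_tool", "body": {
  "targets": [
    [-1,140,-100,0,0],
    [-1,140,-100,0,0],
    [-1,240,-180,0,0],
    [-1,240,-180,0,0],
    [-1,240,-180,0,0],
    [-1,240,-180,0,0],
    [-1,240,-180,0,0],
    [-1,240,-180,0,0],
    [-1,240,-180,0,0],
    [-1,240,-180,0,0]
  ]
}}

```text
clock: 10.05
position: [335.5, -471.5, 220.1]
ee_rot: [-0.131, 0.991, 0.0, -0.0]
contact_force: [-0.1, -0.7, -0.8]
gripper_width: 85.5
grasp_force: 0.0
```

```bash
python3 - <<'E'
from h import *
a=arm.get_image("scene")[270:400,250:420]
b=arm.get_image("top")[195:325,350:450]
cv2.imwrite("pics/c5.png",cv2.resize(a,None,fx=4.6,fy=4.6,interpolation=cv2.INTER_CUBIC))
cv2.imwrite("pics/c6.png",cv2.resize(b,None,fx=4.6,fy=4.6,interpolation=cv2.INTER_CUBIC))
s=arm.read_state();print(s['clock'],s['position'],s['contact_force'])
E
```

```text
10.15 [ 335.56814505 -471.57739682  220.33077651] [-0.16213288 -0.05099249 -0.20869973]
```

View pics/c5.png

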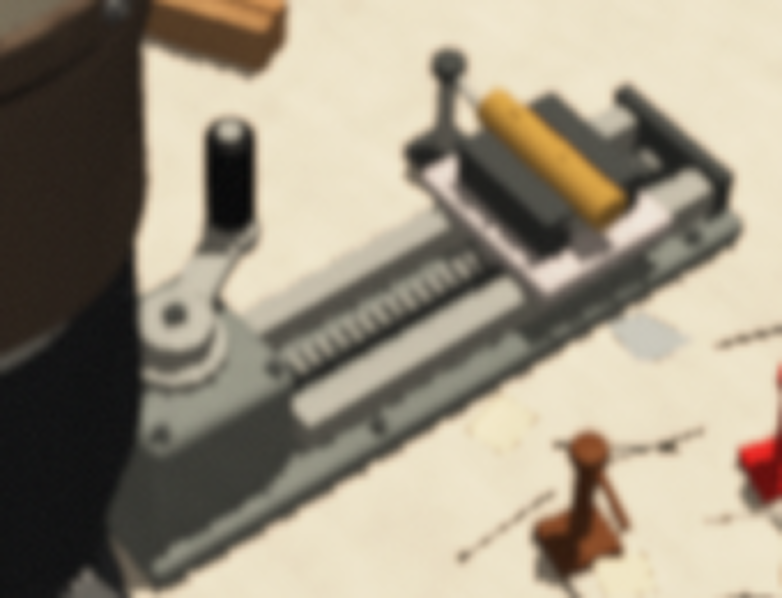

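View pics/c6.png

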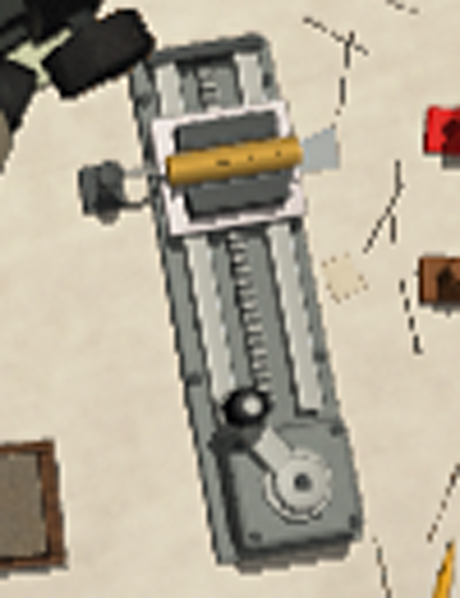

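In both views the bar is in line with the pointer's blade: in crop 6 the blade is at (137,173) with its shadow at y=203, and the bar's left end is at (170,167). A numeric check follows.

```bash
python3 - <<'E'
from m import *
print("scene now",solve(c((422,172),(542,298),(670,215))))
def loc(P): a=q[2]; d=P[:2]-q[:2]; return (d@[np.cos(a),np.sin(a)]).round(1),(d@[-np.sin(a),np.cos(a)]).round(1)
t=lambda p,z:loc(atz("top",np.array(T(*p))-q[6:8],z))
print([t(p,z) for p in((152,120),(280,102),(301,214),(172,237))])
print("blade",[t((x,173),h) for x in(125,137,148) for h in(46,54)],"foot",t((100,190),4))
E
```

```text
scene now (np.float64(158.7), array([-1.2, -0.1,  0.1, -1.4,  0.2,  0.1]))
[(np.float64(190.4), np.float64(31.3)), (np.float64(188.9), np.float64(-33.9)), (np.float64(131.3), np.float64(-33.6)), (np.float64(130.5), np.float64(32.1))]
blade [(np.float64(164.8), np.float64(50.6)), (np.float64(163.7), np.float64(51.5)), (np.float64(163.8), np.float64(44.7)), (np.float64(162.7), np.float64(45.7)), (np.float64(162.9), np.float64(39.3)), (np.float64(161.8), np.float64(40.3))] foot (np.float64(164.1), np.float64(59.9))
```

```bash
python3 -c "
from bench import arm
print(arm.job_done())"
```

```text
the job is handed in; nothing more can be done
None
```

I wound the vee stage by its crank until the carriage was level with its pointer, about 1 to 3 mm short by camera measurement (limit 10 mm). I then let go of the knob, moved the arm clear without going near the pin stage, and handed the job in after about 10 s; no verdict came back.

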